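# Transfer a row of fraction bottles to the storage rack, in order

### The arm

A 6-joint arm with a two-finger parallel gripper is mounted at the origin on the work surface. World frame = base frame: x ahead of the robot, y to its left, z up, the work surface at z = 0. Lengths are in m, angles in rad, forces in N, time in s.
With the tool pointing down it reaches from about 0.375 to 0.9 m from the base axis. Payload 3.1 kg.
Tool frame: the origin (TCP) lies between the finger pads; the fingertips stand 19 mm ahead of it and the grasp point (between the pads) is the TCP; z points along the fingers, y is the direction in which the jaws open and shut (so a half turn about z gives the same grasp; the last joint's range is limited). The gripper opens to 87 mm and grips with 3 to 60 N. Pads are 19 mm wide; open, the fingers measure 117 mm over their backs; the gripper's body (75 mm by 190 mm) begins 51 mm behind the grasp point.
Start: joints at [1.069, 0.527, 1.433, -0, 1.181, -0.178], TCP at [0.198, 0.593, 0.242] pointing down, gripper open.
Joint ranges: [-3.08, 3.08], [-0.75, 2.2], [0.22, 2.44], [-1.43, 4.57], [0, 2.65], [-2.85, 2.85]. Speed limits (rad/s): [2.79, 2.79, 3.14, 3.14, 3.14, 3.14].

### API

Orientations are given as a unit quaternion [x, y, z, w].
In Python, from rig import robot gives the robot as it stands.
- The arm moves only by the tool apply_moves, never from a script. Its argument "series" is a list of rows, each a list of 7 numbers: the shift along the tool's x, y, z in cm, then the turn, a rotation vector about the tool's x, y, z in degrees, then the opening, from 0 (shut) to 1 (fully open). In form: [[dx, dy, dz, rx, ry, rz, grip], ...]. A call has 1 to 5 rows; each row is the pose to reach, as a shift and turn from the pose commanded when the call began, along the tool's axes at that moment; what a row does not reach only later rows make up. A row lasts 1/12 s, in which the tool goes at most 41.7 mm and 7.16 degrees, less where a joint would pass 70% of its speed; a pose out of reach is approached as far as the arm can. A call with a gripper value outside its range is refused whole. The fingers move at their own pace and stop on an object; "newtons" is the grip in N (left out, the last holds). Time passes only in rows, so rows that repeat a pose let the fingers close. It gives the time, the measured TCP pose, the force and the opening at its end, in the units of the state.
- robot.get_obs(): the state, without advancing time (a new reading comes with each control period).
- robot.camera(name): name is "side" or "top"; returns the picture (400x640x3 uint8, red, green, blue); there is no depth.
- robot.camera_params(name): a dict with "mtx" (3x3 intrinsics, pixels), "origin" and "rotation" of the camera in the world. Camera axes: x right, y down, z forward; pixel columns grow to the right and rows downward; lengths in m; the calibration is good to about 2 mm. A picture is of the moment at which its call begins. camera_params takes no time and is no camera call.
- robot.hand_in(): hands the job in, once; it reports no verdict.
The state is a dict: "time": time; "q": joint angles; "joint_velocities": joint speeds; "joint_torque": joint torques, N m; "position": TCP position; "tool_rot": TCP orientation; "ft_force": force on the tool from outside, world axes, zero at the start; "moment": the same for the moment, N m; "grip_width": finger opening in m.
Only numpy, scipy, OpenCV 4.12 (cv2) and the standard library are available. Lean on these libraries where they do the work, as an engineer would, in place of code of your own. Each camera call takes 0.05 s, during which the arm holds its last target. There are 200 camera calls.

### The job

Move the four capped amber fraction bottles from the steel collecting rack into the storage rack beside it, keeping them in the same order along the row, so that each stands upright on the floor of the well that has the colour of its cap. They are glass: set each one down rather than dropping it, do not tip any over, and leave the beaker and the cork ring where they are.

Things in the scene. Friction and masses are not known exactly. Their poses are not given: they have to be found in the camera images.
- bottle_red_mid (a point): Centre, half-way up, of the upright amber bottle with the red screw cap: 34 mm diameter, 78 mm tall, about 75 g. The red cap, 28 mm diameter, spans 17 to 39 mm above this point and is the place to grip. z: the bottle's axis, up. It starts loose in a 44 mm hole of the fixed steel collecting rack, in a row at 60 mm pitch; the rack's deck is 13 mm below this point.
- bottle_yellow_mid (a point): Centre, half-way up, of the upright amber bottle with the yellow screw cap: 34 mm diameter, 78 mm tall, about 75 g. The yellow cap, 28 mm diameter, spans 17 to 39 mm above this point and is the place to grip. z: the bottle's axis, up. It starts loose in a 44 mm hole of the fixed steel collecting rack, in a row at 60 mm pitch; the rack's deck is 13 mm below this point.
- bottle_green_mid (a point): Centre, half-way up, of the upright amber bottle with the green screw cap: 34 mm diameter, 78 mm tall, about 75 g. The green cap, 28 mm diameter, spans 17 to 39 mm above this point and is the place to grip. z: the bottle's axis, up. It starts loose in a 44 mm hole of the fixed steel collecting rack, in a row at 60 mm pitch; the rack's deck is 13 mm below this point.
- bottle_blue_mid (a point): Centre, half-way up, of the upright amber bottle with the blue screw cap: 34 mm diameter, 78 mm tall, about 75 g. The blue cap, 28 mm diameter, spans 17 to 39 mm above this point and is the place to grip. z: the bottle's axis, up. It starts loose in a 44 mm hole of the fixed steel collecting rack, in a row at 60 mm pitch; the rack's deck is 13 mm below this point.
- well_red: The red well of the storage rack: a fixed, open, round red plastic cup with a 58 mm flange at its rim, 50 mm inside diameter, 28 mm high, floor 2 mm thick. Origin: centre of its underside, 6 mm over the bench; z up, y along the row of wells, x across. Four wells in a row at 60 mm pitch, parallel to the bottles' row. A bottle standing in it has its half-way point 41 mm above this origin.
- well_yellow: The yellow well of the storage rack: a fixed, open, round yellow plastic cup with a 58 mm flange at its rim, 50 mm inside diameter, 28 mm high, floor 2 mm thick. Origin: centre of its underside, 6 mm over the bench; z up, y along the row of wells, x across. Four wells in a row at 60 mm pitch, parallel to the bottles' row. A bottle standing in it has its half-way point 41 mm above this origin.
- well_green: The green well of the storage rack: a fixed, open, round green plastic cup with a 58 mm flange at its rim, 50 mm inside diameter, 28 mm high, floor 2 mm thick. Origin: centre of its underside, 6 mm over the bench; z up, y along the row of wells, x across. Four wells in a row at 60 mm pitch, parallel to the bottles' row. A bottle standing in it has its half-way point 41 mm above this origin.
- well_blue: The blue well of the storage rack: a fixed, open, round blue plastic cup with a 58 mm flange at its rim, 50 mm inside diameter, 28 mm high, floor 2 mm thick. Origin: centre of its underside, 6 mm over the bench; z up, y along the row of wells, x across. Four wells in a row at 60 mm pitch, parallel to the bottles' row. A bottle standing in it has its half-way point 41 mm above this origin.
- beaker_mid (a point): Centre, half-way up, of a loose empty glass beaker, 52 mm diameter, 65 mm tall, on the bench by one end of the racks. To be left alone.
- cork_ring_mid (a point): Centre, half-way up, of a loose round cork flask ring, 80 mm diameter, 36 mm hole, 30 mm tall, on the bench by the other end of the racks. To be left alone.

How it is judged:
At the end, for the whole second after the job is handed in: Each of the four bottles stands upright (within 7 degrees) in the well of its cap's colour, its centre within 12 mm of the well's centre and its base on the well's floor (height within 6 mm), at rest and let go (horizontal distance between bottle_red_mid and well_red below 0.012 m and z of bottle_red_mid in the frame of well_red between 0.035 and 0.047 m and angle between each of bottle_red_mid, bottle_yellow_mid, bottle_green_mid, bottle_blue_mid's own z axis and vertical below 0.12 rad and linear speed of each of bottle_red, bottle_yellow, bottle_green, bottle_blue below 0.02 m/s and contact force between the fingers and bottle_red below 0.05 N and horizontal distance between bottle_yellow_mid and well_yellow below 0.012 m and z of bottle_yellow_mid in the frame of well_yellow between 0.035 and 0.047 m and contact force between the fingers and bottle_yellow below 0.05 N and horizontal distance between bottle_green_mid and well_green below 0.012 m and z of bottle_green_mid in the frame of well_green between 0.035 and 0.047 m and contact force between the fingers and bottle_green below 0.05 N and horizontal distance between bottle_blue_mid and well_blue below 0.012 m and z of bottle_blue_mid in the frame of well_blue between 0.035 and 0.047 m and contact force between the fingers and bottle_blue below 0.05 N); the robot touches nothing.
It fails at once if the beaker is pushed more than 20 mm or knocked over (distance of beaker_mid from where it was at the start of the episode above 0.02 m or angle between beaker_mid's own z axis and vertical above 0.4 rad).
It fails at once if the cork ring is pushed more than 20 mm or knocked over (distance of cork_ring_mid from where it was at the start of the episode above 0.02 m or angle between cork_ring_mid's own z axis and vertical above 0.4 rad).
It fails at once if a bottle is tipped over (leans more than 45 degrees) (angle between any of bottle_red_mid, bottle_yellow_mid, bottle_green_mid, bottle_blue_mid's own z axis and vertical above 0.785 rad).
It fails at once if a bottle is dropped: out of the fingers and moving faster than 0.6 m/s (a fall of about 2 cm) ((contact force between the fingers and bottle_red below 0.05 N and linear speed of bottle_red above 0.6 m/s) or (contact force between the fingers and bottle_yellow below 0.05 N and linear speed of bottle_yellow above 0.6 m/s) or (contact force between the fingers and bottle_green below 0.05 N and linear speed of bottle_green above 0.6 m/s) or (contact force between the fingers and bottle_blue below 0.05 N and linear speed of bottle_blue above 0.6 m/s)).
It also fails if it takes over 93 s, if anything falls off the work surface, if the arm or the gripper's body presses on something with over 40 N, if the wrist force passes 120 N, or if a joint passes its speed limit or range.

## Working session

There is one attempt and no reset: what is moved stays moved. The work goes in short steps, Python scripts to look and compute and a tool call to move; the robot and the scene stay as the last step left them, time stands still between calls to the robot, and variables do not carry over. Pictures are saved under pics/ and viewed, about 12 in all and at most 16, crops included, and the job is handed in when it is done.

Besides the shell and the picture viewer there is one more tool, called after "Call:" by a JSON object that holds its "api" and its "payload". apply_moves: Moves the arm, as the interface text tells. Its arguments: {"type":"object","properties":{"series":{"type":"array"},"newtons":{"type":"number"}},"required":["series"]}

```bash
mkdir -p pics; python3 - <<'E'
from rig import robot
import cv2,numpy as np
np.set_printoptions(precision=4,suppress=True)
for n in("top","side"):
    p=robot.camera_params(n);print(n,p)
    cv2.imwrite(f"pics/{n}0.png",robot.camera(n)[:,:,::-1])
print(robot.get_obs())
E
```

```text
top {'mtx': array([[433.4403,   0.    , 323.405 ],
       [  0.    , 433.4403, 194.4098],
       [  0.    ,   0.    ,   1.    ]]), 'origin': array([0.4848, 0.0406, 1.239 ]), 'rotation': array([-0.7061,  0.707 , -0.0232,  0.0322])}
side {'mtx': array([[376.1914,   0.    , 318.4818],
       [  0.    , 376.1914, 199.983 ],
       [  0.    ,   0.    ,   1.    ]]), 'origin': array([ 0.1452, -0.3477,  0.6496]), 'rotation': array([ 0.8454, -0.375 ,  0.1453, -0.3515])}
{'time': 0.1, 'q': array([ 1.0695,  0.5284,  1.4338, -0.    ,  1.1814, -0.1785]), 'joint_velocities': array([ 0.0007, -0.0026, -0.0041,  0.0019, -0.0001, -0.0002]), 'joint_torque': array([ -0.0009, -44.0988, -17.7149,   0.0635,   0.0535,  -0.    ]), 'position': array([0.1979, 0.5922, 0.2406]), 'tool_rot': array([ 0.1607,  0.987 , -0.001 , -0.0003]), 'ft_force': array([ 0.2838,  0.5567, -0.3155]), 'moment': array([-0.0505,  0.0486, -0.015 ]), 'grip_width': 0.08702427118784957}
```

View pics/top0.png

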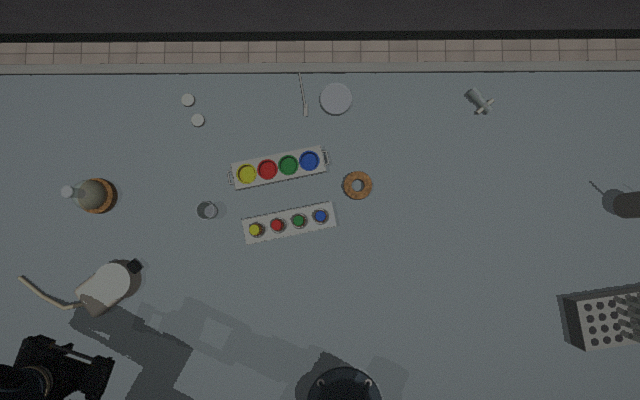

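View pics/side0.png

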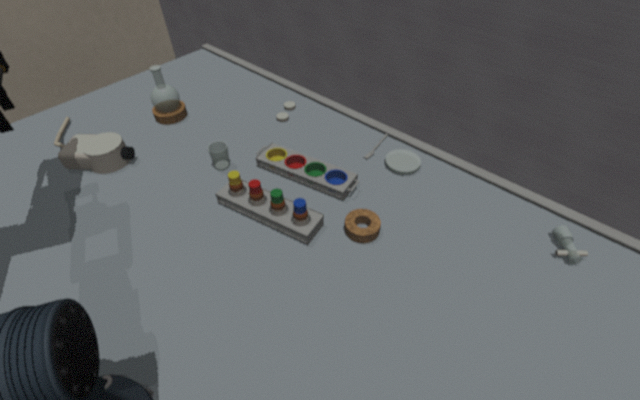

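The top view shows the yellow, red, green and blue caps at about (255,230), (277,225), (298,220) and (320,216). The matching wells are at (247,174), (267,169), (289,165) and (310,161). The beaker is at (207,210) and the cork ring at (357,185). The side view shows the same order. Next I'll segment by colour and triangulate.

```bash
cat > h.py <<'E'
import cv2,numpy as np
from scipy.spatial.transform import Rotation as R
from rig import robot
np.set_printoptions(precision=4,suppress=True)
def P(n):
    p=robot.camera_params(n);r=R.from_quat(p["rotation"]).as_matrix().T
    return p["mtx"]@np.c_[r,-r@p["origin"]]
def ray(n,u,z):
    p=robot.camera_params(n);d=R.from_quat(p["rotation"]).as_matrix()@np.linalg.inv(p["mtx"])@[*u,1]
    o=p["origin"];return (o+d*(z-o[2])/d[2])[:2]
def tri(a,b):
    X=cv2.triangulatePoints(P("top"),P("side"),np.float64(a).reshape(2,1),np.float64(b).reshape(2,1));return X[:3,0]/X[3,0]
HUE=dict(yellow=(22,35),red=(174,5),green=(50,80),blue=(105,125))
def blobs(img,c,box,smin=130):
    h=cv2.cvtColor(img,cv2.COLOR_RGB2HSV);lo,hi=HUE[c];H=h[...,0]
    m=((H>=lo)&(H<=hi)) if lo<hi else ((H>=lo)|(H<=hi))
    m&=(h[...,1]>smin)&(h[...,2]>50)
    k=np.zeros_like(m);x0,y0,x1,y1=box;k[y0:y1,x0:x1]=1;m&=k
    n,l,s,ce=cv2.connectedComponentsWithStats(m.astype(np.uint8))
    return [(s[i,4],ce[i].round(1),s[i,:4]) for i in range(1,n) if s[i,4]>25]
E
python3 - <<'E'
from h import *
t=cv2.imread("pics/top0.png")[:,:,::-1];s=cv2.imread("pics/side0.png")[:,:,::-1]
for c in HUE:
    print(c,"T",[(a,list(b),list(d)) for a,b,d in blobs(t.copy(),c,(225,140,340,250))],"S",[(a,list(b),list(d)) for a,b,d in blobs(s.copy(),c,(210,140,360,240))])
for n,b,sc in(("top",(220,135,350,250),6),("side",(200,140,370,245),4)):
    im={"top":t,"side":s}[n][b[1]:b[3],b[0]:b[2],::-1]
    cv2.imwrite(f"pics/{n}c.png",cv2.resize(im,None,fx=4.6,fy=4.6,interpolation=cv2.INTER_CUBIC))
E
```

```text
yellow T [(np.int32(292), [np.float64(246.1), np.float64(173.3)], [np.int32(236), np.int32(164), np.int32(21), np.int32(20)]), (np.int32(90), [np.float64(254.1), np.float64(229.3)], [np.int32(249), np.int32(224), np.int32(12), np.int32(11)])] S [(np.int32(175), [np.float64(276.0), np.float64(154.4)], [np.int32(267), np.int32(149), np.int32(19), np.int32(12)]), (np.int32(119), [np.float64(233.9), np.float64(177.4)], [np.int32(229), np.int32(171), np.int32(12), np.int32(14)])]
red T [(np.int32(291), [np.float64(267.0), np.float64(169.2)], [np.int32(257), np.int32(160), np.int32(21), np.int32(19)]), (np.int32(88), [np.float64(276.2), np.float64(224.7)], [np.int32(271), np.int32(220), np.int32(11), np.int32(11)])] S [(np.int32(200), [np.float64(295.0), np.float64(161.5)], [np.int32(285), np.int32(156), np.int32(21), np.int32(12)]), (np.int32(137), [np.float64(254.7), np.float64(186.8)], [np.int32(249), np.int32(180), np.int32(13), np.int32(14)])]
green T [(np.int32(161), [np.float64(288.2), np.float64(166.4)], [np.int32(279), np.int32(158), np.int32(19), np.int32(17)]), (np.int32(56), [np.float64(298.1), np.float64(219.9)], [np.int32(294), np.int32(216), np.int32(9), np.int32(10)])] S [(np.int32(68), [np.float64(315.1), np.float64(172.0)], [np.int32(306), np.int32(168), np.int32(19), np.int32(8)]), (np.int32(61), [np.float64(275.8), np.float64(193.1)], [np.int32(271), np.int32(190), np.int32(11), np.int32(8)])]
blue T [(np.int32(283), [np.float64(308.7), np.float64(160.6)], [np.int32(299), np.int32(151), np.int32(20), np.int32(20)]), (np.int32(79), [np.float64(320.1), np.float64(215.6)], [np.int32(315), np.int32(211), np.int32(11), np.int32(10)])] S [(np.int32(209), [np.float64(335.4), np.float64(177.1)], [np.int32(325), np.int32(171), np.int32(22), np.int32(13)]), (np.int32(133), [np.float64(299.3), np.float64(205.2)], [np.int32(294), np.int32(199), np.int32(12), np.int32(14)])]
```

View pics/topc.png

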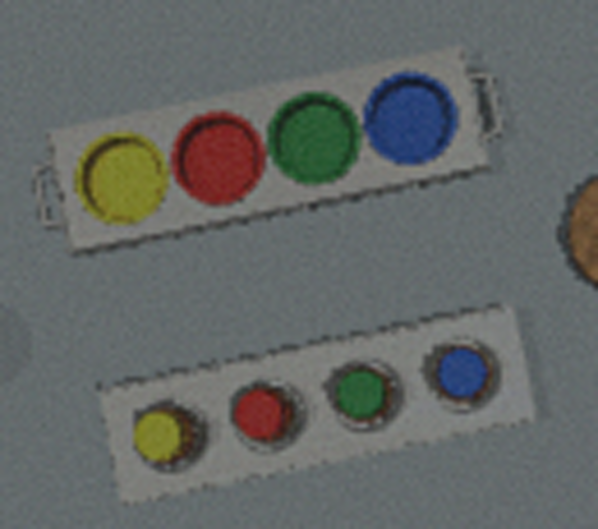

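View pics/sidec.png

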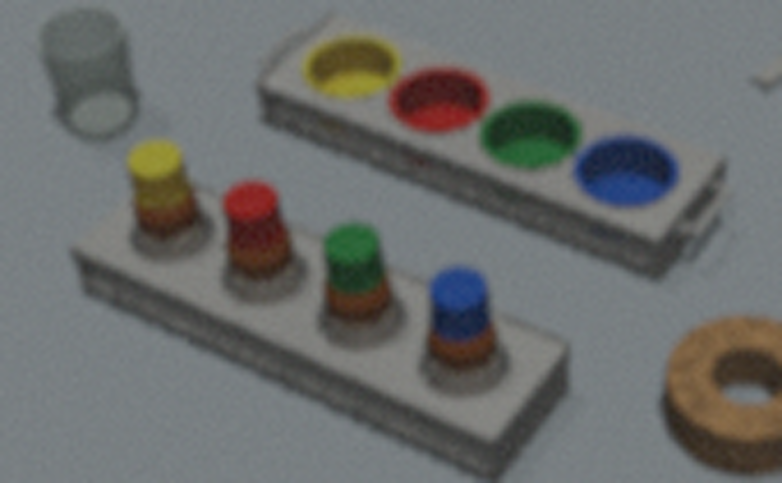

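The crops show the flange circles and cap tops clearly, and the bottles sit off-centre in their holes. Now I'll triangulate.

```bash
python3 - <<'E'
from h import *
T=lambda l:(np.array(l)-0.39)
ct=[(254.1,229.3),(276.2,224.7),(298.1,220.1),(320.3,215.6)]
cs=T([(233.9,174.8),(254.6,183.7),(276.5,192.8),(299.8,201.7)])
wt=[(246.1,173.3),(267,169.1),(287.9,164.7),(308.7,160.4)]
ws=T([(200+353/4.6,140+67/4.6),(200+440/4.6,140+100/4.6),(200+531/4.6,140+136/4.6),(200+627/4.6,140+172/4.6)])
C=np.array([tri(a,b) for a,b in zip(ct,cs)]);W=np.array([tri(a,b) for a,b in zip(wt,ws)])
print(C);print(W)
zc=C[:,2].mean()
w=np.array([ray("top",u,.034) for u in wt])
for z in (zc,.085,.095):print(z);print(np.array([ray("top",u,z) for u in ct]))
print(w,np.diff(w,axis=0),np.linalg.norm(np.diff(w,axis=0),axis=1))
d=w[3]-w[0];print(np.degrees(np.arctan2(d[1],d[0])))
for n,u in(("beaker",(206,210)),("cork",(357,185))):print(n,ray("top",u,.04))
E
```

```text
[[0.4827 0.24   0.0833]
 [0.4947 0.1812 0.0833]
 [0.5069 0.1228 0.0838]
 [0.5188 0.0636 0.0873]]
[[0.6398 0.2733 0.031 ]
 [0.6516 0.2144 0.0313]
 [0.6639 0.1559 0.0301]
 [0.6761 0.0972 0.0302]]
0.08442757663087058
[[0.4827 0.2398]
 [0.4949 0.181 ]
 [0.5071 0.1227]
 [0.519  0.0636]]
0.085
[[0.4827 0.2397]
 [0.4949 0.1809]
 [0.507  0.1227]
 [0.5189 0.0636]]
0.095
[[0.4827 0.2379]
 [0.4948 0.1797]
 [0.5069 0.1219]
 [0.5186 0.0634]]
[[0.6393 0.2728]
 [0.651  0.2142]
 [0.6633 0.1555]
 [0.6753 0.0971]] [[ 0.0117 -0.0586]
 [ 0.0123 -0.0586]
 [ 0.012  -0.0584]] [0.0598 0.0599 0.0596]
-78.4013924132522
beaker [0.5362 0.3819]
cork [ 0.6051 -0.0375]
```

Call:
{"api": "apply_moves", "payload": {"series": [[-16.8,-10.8,0,0,0,30,1],[-16.8,-10.8,0,0,0,30,1],[-16.8,-10.8,0,0,0,30,1],[-16.8,-10.8,0,0,0,30,1],[-16.8,-10.8,0,0,0,30,1]], "newtons": 15}}

```text
time: 0.52
position: [0.3243, 0.4346, 0.2412]
tool_rot: [0.413, 0.911, -0.001, 0.0]
ft_force: [1.2, 0.6, -0.6]
grip_width: 0.0868
```

```bash
cat >> h.py <<'E'
CAP=dict(yellow=(.4827,.2396),red=(.4949,.1808),green=(.5071,.1227),blue=(.5189,.0636))
WELL=dict(yellow=(.6393,.2728),red=(.651,.2142),green=(.6633,.1555),blue=(.6753,.0971))
YAW=11.6
def delta(xyz):
    o=robot.get_obs();r=R.from_quat(o["tool_rot"])
    t=R.from_euler("z",YAW+90,degrees=True)*R.from_euler("x",180,degrees=True)
    print("shift cm",(100*r.inv().apply(np.array(xyz)-o["position"])).round(2),"rot",(r.inv()*t).as_rotvec(degrees=True).round(1),o["position"],o["time"])
E
python3 -c "
from h import *
delta((*CAP['yellow'],.15))"
```

```text
shift cm [-25.1   -0.92   9.14] rot [-0.1  0.1 29.6] [0.3243 0.4346 0.2412] 0.5167
```

Call:
{"api": "apply_moves", "payload": {"series": [[-19,-0.7,4,-0.1,0.1,29.6,1],[-19,-0.7,4,-0.1,0.1,29.6,1],[-19,-0.7,4,-0.1,0.1,29.6,1],[-19,-0.7,4,-0.1,0.1,29.6,1],[-19,-0.7,4,-0.1,0.1,29.6,1]]}}

```text
time: 0.93
position: [0.4457, 0.2872, 0.2006]
tool_rot: [0.632, 0.775, 0.001, -0.0]
ft_force: [-0.4, -0.9, 0.2]
grip_width: 0.087
```

```bash
python3 -c "
from h import *
delta((*CAP['yellow'],.13))"
```

```text
shift cm [-5.41  2.67  7.06] rot [ 0.  -0.1 -0.1] [0.4457 0.2872 0.2006] 0.9333
```

Call:
{"api": "apply_moves", "payload": {"series": [[-5.4,2.7,7,0,0,0,1],[-5.4,2.7,7,0,0,0,1],[-5.4,2.7,7,0,0,0,1],[-5.4,2.7,7,0,0,0,1],[-5.4,2.7,7,0,0,0,1]]}}

```text
time: 1.35
position: [0.481, 0.2431, 0.1312]
tool_rot: [0.63, 0.776, 0.001, -0.001]
ft_force: [-0.1, 0.4, -0.4]
grip_width: 0.0867
```

```bash
python3 -c "
from h import *
delta((*CAP['yellow'],.075))
s=robot.camera('side')[100:280,160:400,::-1]
cv2.imwrite('pics/s1.png',cv2.resize(s,None,fx=3,fy=3,interpolation=cv2.INTER_CUBIC))"
```

```text
shift cm [-0.39  0.09  5.62] rot [-0.  -0.1  0.2] [0.481  0.2431 0.1312] 1.35
```

View pics/s1.png

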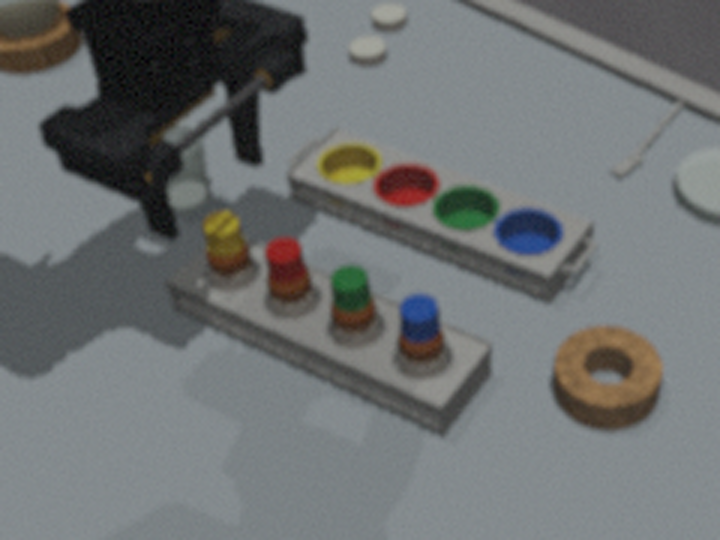

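The gripper is over the yellow cap, with the fingertips at about (160,232) and (250,160) in the crop and the cap at (224,222). I'll check the camera-to-arm calibration with the projected fingertips.

```bash
python3 -c "
from h import *
o=robot.get_obs();r=R.from_quat(o['tool_rot'])
for y in(-.0435,.0435,-.0585,.0585):
  X=o['position']+r.apply([0,y,.019]);u=P('side')@[*X,1];u=u[:2]/u[2];print(y,(u-[160,100])*3)
for c in CAP:
  u=P('side')@[*CAP[c],.086,1];print(c,(u[:2]/u[2]-[160,100])*3)
"
```

```text
-0.0435 [169.2881 225.6947]
0.0435 [245.5078 159.9485]
-0.0585 [155.1512 237.889 ]
0.0585 [257.7332 149.403 ]
yellow [220.1834 220.7937]
red [283.0081 247.3865]
green [348.6216 274.9921]
blue [418.4962 305.1127]
```

Call:
{"api": "apply_moves", "payload": {"series": [[-0.3,0.1,2.8,0,0,0,1],[-0.3,0.1,5.6,0,0,0,1],[-0.3,0.1,5.6,0,0,0,1],[-0.3,0.1,5.6,0,0,0,0.2],[-0.3,0.1,5.6,0,0,0,0.2]]}}

```text
time: 1.82
position: [0.4836, 0.2416, 0.0772]
tool_rot: [0.629, 0.777, 0.002, 0.0]
ft_force: [-0.3, -1.0, 0.4]
grip_width: 0.0803
```

Call:
{"api": "apply_moves", "payload": {"series": [[0,0,0,0,0,0,0.2],[0,0,0,0,0,0,0.2],[0,0,0,0,0,0,0.2],[0,0,0,0,0,0,0.2],[0,0,0,0,0,0,0.2]]}}

```text
time: 2.23
position: [0.4835, 0.2404, 0.076]
tool_rot: [0.63, 0.777, 0.002, -0.0]
ft_force: [-0.4, 0.4, -0.4]
grip_width: 0.0482
```

Call:
{"api": "apply_moves", "payload": {"series": [[0,0,0,0,0,0,0.2],[0,0,0,0,0,0,0.2],[0,0,0,0,0,0,0.2],[0,0,0,0,0,0,0.2],[0,0,0,0,0,0,0.2]]}}

```text
time: 2.65
position: [0.4836, 0.2404, 0.0755]
tool_rot: [0.63, 0.777, 0.001, -0.0]
ft_force: [1.2, 0.8, 0.2]
grip_width: 0.0275
```

Call:
{"api": "apply_moves", "payload": {"series": [[0,0,-1.5,0,0,0,0.2],[0,0,-3.5,0,0,0,0.2],[0,0,-5.5,0,0,0,0.2],[0,0,-5.5,0,0,0,0.2]]}}

```text
time: 2.98
position: [0.485, 0.2408, 0.1334]
tool_rot: [0.63, 0.777, 0.003, 0.001]
ft_force: [0.3, 1.4, -1.1]
grip_width: 0.0274
```

```bash
python3 -c "
from h import *
delta((*WELL['yellow'],.13))
s=robot.camera('side')[100:280,160:400,::-1]
cv2.imwrite('pics/s2.png',cv2.resize(s,None,fx=3,fy=3,interpolation=cv2.INTER_CUBIC))"
```

```text
shift cm [-0.06 15.75  0.45] rot [ 0.4 -0.1  0.3] [0.485  0.2408 0.1334] 2.9833
```

View pics/s2.png

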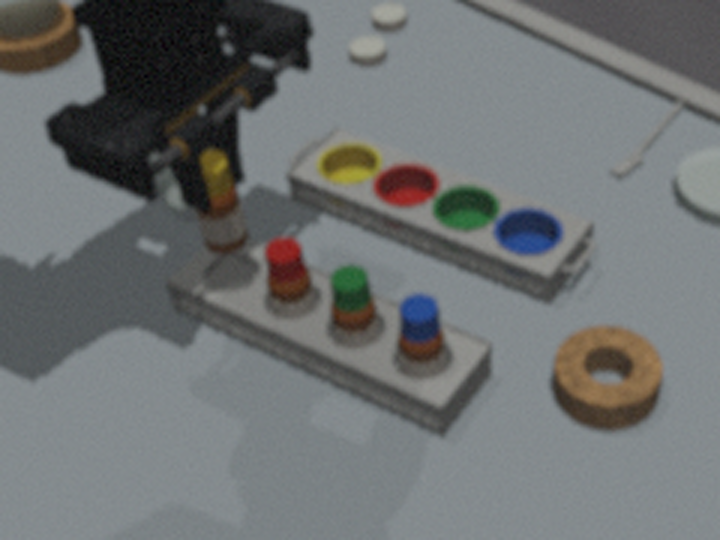

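The bottle is gripped (27 mm) and hangs upright at about (222,205) in the crop, clear of the rack. Now I'll carry it to the yellow well.

Call:
{"api": "apply_moves", "payload": {"series": [[0,4,0,0,0,0,0.2],[0,8,0,0,0,0,0.2],[0,12,0,0,0,0,0.2],[0,15.7,0,0,0,0,0.2],[0,15.7,0,0,0,0,0.2]]}}

```text
time: 3.45
position: [0.6448, 0.2733, 0.1297]
tool_rot: [0.631, 0.776, 0.005, 0.003]
ft_force: [2.0, -0.2, -0.4]
grip_width: 0.0275
```

Call:
{"api": "apply_moves", "payload": {"series": [[0,0,0,0,0,0,0.2],[0,0,0,0,0,0,0.2],[0,0,0,0,0,0,0.2]]}}

```text
time: 3.7
position: [0.6344, 0.2722, 0.1292]
tool_rot: [0.63, 0.777, -0.001, -0.002]
ft_force: [0.4, -0.8, -0.8]
grip_width: 0.0275
```

```bash
python3 -c "
from h import *
delta((*WELL['yellow'],.0755))"
```

```text
shift cm [-0.06  0.51  5.36] rot [-0.2 -0.1  0.3] [0.6344 0.2722 0.1292] 3.7
```

Call:
{"api": "apply_moves", "payload": {"series": [[0,0,0,0,0,0,0.2],[0,0,0,0,0,0,0.2],[0,0,0,0,0,0,0.2],[0,0,0,0,0,0,0.2],[0,0,0,0,0,0,0.2]]}}

```text
time: 4.12
position: [0.6366, 0.2726, 0.1309]
tool_rot: [0.63, 0.777, 0.001, -0.0]
ft_force: [-0.9, -0.1, -0.2]
grip_width: 0.0275
```

```bash
python3 -c "
from h import *
delta((*WELL['yellow'],.0755))"
```

```text
shift cm [-0.05  0.26  5.54] rot [ 0.1 -0.1  0.3] [0.6366 0.2726 0.1309] 4.1167
```

Call:
{"api": "apply_moves", "payload": {"series": [[0,0.25,1.5,0,0,0,0.2],[0,0.25,3,0,0,0,0.2],[0,0.25,4.2,0,0,0,0.2],[0,0.25,4.8,0,0,0,0.2],[0,0.25,4.8,0,0,0,0.2]]}}

```text
time: 4.53
position: [0.6377, 0.2728, 0.0798]
tool_rot: [0.63, 0.777, -0.001, -0.002]
ft_force: [-0.1, -0.0, -1.5]
grip_width: 0.0276
```

Call:
{"api": "apply_moves", "payload": {"series": [[0,0,0.15,0,0,0,0.2],[0,0,0.3,0,0,0,0.2],[0,0,0.45,0,0,0,0.2],[0,0,0.5,0,0,0,0.2],[0,0,0.5,0,0,0,0.2]]}}

```text
time: 4.95
position: [0.6395, 0.2733, 0.0781]
tool_rot: [0.63, 0.777, 0.001, -0.0]
ft_force: [-0.6, 0.5, -0.9]
grip_width: 0.0273
```

Call:
{"api": "apply_moves", "payload": {"series": [[0,0,0.1,0,0,0,0.2],[0,0,0.2,0,0,0,0.2],[0,0,0.2,0,0,0,0.2],[0,0,0.2,0,0,0,0.2]]}}

```text
time: 5.28
position: [0.6392, 0.2733, 0.0756]
tool_rot: [0.63, 0.777, 0.001, -0.0]
ft_force: [0.5, -0.1, -1.4]
grip_width: 0.0277
```

```bash
python3 -c "
from h import *
delta((*WELL['yellow'],.0755))
s=robot.camera('side')[100:280,160:400,::-1]
cv2.imwrite('pics/s3.png',cv2.resize(s,None,fx=3,fy=3,interpolation=cv2.INTER_CUBIC))"
```

```text
shift cm [-0.05 -0.    0.01] rot [ 0.1 -0.1  0.3] [0.6392 0.2733 0.0756] 5.2833
```

View pics/s3.png

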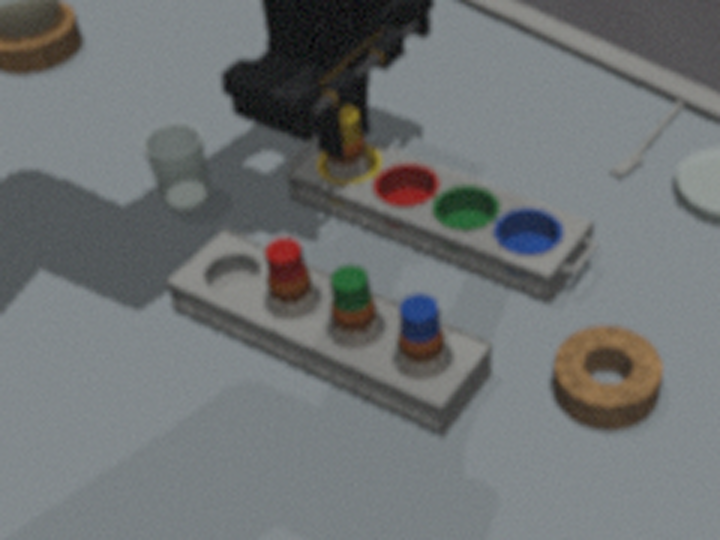

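The yellow bottle is in its well at about (348,150), centred. The force still reads about the bottle's weight, so I'll lower a little further until contact.

Call:
{"api": "apply_moves", "payload": {"series": [[0,0,0.1,0,0,0,0.2],[0,0,0.2,0,0,0,0.2],[0,0,0.2,0,0,0,0.2],[0,0,0.2,0,0,0,0.2]]}}

```text
time: 5.67
position: [0.6395, 0.2734, 0.0755]
tool_rot: [0.63, 0.777, 0.001, -0.0]
ft_force: [-1.4, -0.5, 6.8]
grip_width: 0.027
```

Contact at 6.8 N at TCP z = 0.0755, the same height as the pick. I'll release, rise and go over red.

Call:
{"api": "apply_moves", "payload": {"series": [[0,0,-0.1,0,0,0,0.65],[0,0,-0.1,0,0,0,0.65],[0,0,-0.1,0,0,0,0.65],[0,0,-0.1,0,0,0,0.65],[0,0,-0.1,0,0,0,0.65]]}}

```text
time: 6.08
position: [0.6392, 0.2732, 0.0744]
tool_rot: [0.63, 0.777, 0.001, -0.001]
ft_force: [-0.2, -0.8, 0.2]
grip_width: 0.0518
```

Call:
{"api": "apply_moves", "payload": {"series": [[0,0,-1,0,0,0,0.65],[0,0,-3,0,0,0,0.65],[0,0,-5.5,0,0,0,0.65],[0,0,-5.5,0,0,0,0.65]]}}

```text
time: 6.42
position: [0.6424, 0.2741, 0.1351]
tool_rot: [0.63, 0.777, 0.005, 0.002]
ft_force: [0.4, 1.2, 1.0]
grip_width: 0.0564
```

```bash
python3 -c "
from h import *
delta((*CAP['red'],.13))"
```

```text
shift cm [ -6.08 -16.36   0.32] rot [ 0.6 -0.1  0.3] [0.6424 0.2741 0.1351] 6.4167
```

Call:
{"api": "apply_moves", "payload": {"series": [[-1.5,-4,0,0,0,0,0.8],[-3,-8,0,0,0,0,0.8],[-4.5,-12,0,0,0,0,0.8],[-5.8,-15,0,0,0,0,0.8],[-6.1,-16,0,0,0,0.2,0.8]]}}

```text
time: 6.83
position: [0.488, 0.1781, 0.1287]
tool_rot: [0.632, 0.775, -0.003, -0.004]
ft_force: [0.3, -0.6, -0.1]
grip_width: 0.0693
```

Call:
{"api": "apply_moves", "payload": {"series": [[0,0,0,0,0,0,0.8],[0,0,0,0,0,0,0.8],[0,0,0,0,0,0,0.8],[0,0,0,0,0,0,0.8],[0,0,0,0,0,0,0.8]]}}

```text
time: 7.25
position: [0.4968, 0.181, 0.1293]
tool_rot: [0.631, 0.776, 0.002, 0.0]
ft_force: [0.0, -0.3, -0.8]
grip_width: 0.0697
```

```bash
python3 -c "
from h import *
delta((*CAP['red'],.0755))"
```

```text
shift cm [ 0.   -0.21  5.38] rot [ 0.2 -0.1  0.1] [0.4968 0.181  0.1293] 7.25
```

Call:
{"api": "apply_moves", "payload": {"series": [[0,-0.1,2.5,0,0,0,0.8],[0,-0.1,5.4,0,0,0,0.8],[0,-0.1,5.4,0,0,0,0.8],[0,-0.1,5.4,0,0,0,0.2],[0,-0.1,5.4,0,0,0,0.2]]}}

```text
time: 7.67
position: [0.4951, 0.1807, 0.0758]
tool_rot: [0.631, 0.776, 0.001, -0.0]
ft_force: [-0.4, -0.3, -0.2]
grip_width: 0.0623
```

Call:
{"api": "apply_moves", "payload": {"series": [[0,0,0,0,0,0,0.2],[0,0,0,0,0,0,0.2],[0,0,0,0,0,0,0.2],[0,0,0,0,0,0,0.2],[0,0,0,0,0,0,0.2]]}}

```text
time: 8.08
position: [0.4946, 0.1804, 0.076]
tool_rot: [0.631, 0.776, 0.002, -0.0]
ft_force: [0.8, 0.0, 1.0]
grip_width: 0.0307
```

Call:
{"api": "apply_moves", "payload": {"series": [[0,0,0,0,0,0,0.2],[0,0,0,0,0,0,0.2],[0,0,0,0,0,0,0.2]]}}

```text
time: 8.33
position: [0.4949, 0.1804, 0.0758]
tool_rot: [0.631, 0.775, 0.002, 0.0]
ft_force: [0.2, -0.1, 4.5]
grip_width: 0.0273
```

```bash
python3 -c "
from h import *
delta((*WELL['red'],.13))"
```

```text
shift cm [ 0.15 15.98 -5.38] rot [ 0.1 -0.1  0.1] [0.4949 0.1804 0.0758] 8.3333
```

Call:
{"api": "apply_moves", "payload": {"series": [[0,0,-1.5,0,0,0,0.2],[0,0,-3.5,0,0,0,0.2],[0,0,-5.4,0,0,0,0.2],[0,0,-5.4,0,0,0,0.2],[0,0,-5.4,0,0,0,0.2]]}}

```text
time: 8.75
position: [0.4945, 0.1803, 0.1297]
tool_rot: [0.631, 0.776, 0.002, 0.0]
ft_force: [0.0, 0.2, -1.0]
grip_width: 0.0272
```

Call:
{"api": "apply_moves", "payload": {"series": [[0,4,0,0,0,0,0.2],[0.1,8,0,0,0,0,0.2],[0.1,12,0,0,0,0,0.2],[0.1,15,0,0,0,0,0.2],[0.1,16,0,0,0,0,0.2]]}}

```text
time: 9.17
position: [0.6553, 0.2141, 0.1277]
tool_rot: [0.632, 0.775, 0.003, 0.001]
ft_force: [0.4, 0.6, 0.4]
grip_width: 0.0276
```

Call:
{"api": "apply_moves", "payload": {"series": [[0,0,0,0,0,0,0.2],[0,0,0,0,0,0,0.2],[0,0,0,0,0,0,0.2],[0,0,0,0,0,0,0.2],[0,0,0,0,0,0,0.2]]}}

```text
time: 9.58
position: [0.6493, 0.2135, 0.1292]
tool_rot: [0.631, 0.776, 0.0, -0.001]
ft_force: [-0.1, 0.1, -0.9]
grip_width: 0.0274
```

```bash
python3 -c "
from h import *
delta((*WELL['red'],.0755))"
```

```text
shift cm [0.02 0.19 5.37] rot [-0.  -0.1  0.1] [0.6493 0.2135 0.1292] 9.5833
```

Call:
{"api": "apply_moves", "payload": {"series": [[0,0.1,1.5,0,0,0,0.2],[0,0.1,3,0,0,0,0.2],[0,0.1,4.2,0,0,0,0.2],[0,0.1,4.8,0,0,0,0.2],[0,0.1,4.8,0,0,0,0.2]]}}

```text
time: 10.0
position: [0.6501, 0.2138, 0.0797]
tool_rot: [0.631, 0.776, -0.0, -0.002]
ft_force: [-0.7, -0.8, -0.3]
grip_width: 0.0273
```

Call:
{"api": "apply_moves", "payload": {"series": [[0,0,0.15,0,0,0,0.2],[0,0,0.3,0,0,0,0.2],[0,0,0.45,0,0,0,0.2],[0,0,0.5,0,0,0,0.2],[0,0,0.5,0,0,0,0.2]]}}

```text
time: 10.42
position: [0.6519, 0.214, 0.0769]
tool_rot: [0.631, 0.776, 0.001, -0.0]
ft_force: [-0.2, -0.0, -0.9]
grip_width: 0.0273
```

Call:
{"api": "apply_moves", "payload": {"series": [[0,0,0.1,0,0,0,0.2],[0,0,0.2,0,0,0,0.2],[0,0,0.2,0,0,0,0.2],[0,0,0.2,0,0,0,0.2]]}}

```text
time: 10.75
position: [0.6523, 0.2141, 0.0758]
tool_rot: [0.631, 0.776, 0.002, 0.0]
ft_force: [-0.7, 0.3, 6.2]
grip_width: 0.0278
```

Call:
{"api": "apply_moves", "payload": {"series": [[0,0,-0.1,0,0,0,0.65],[0,0,-0.1,0,0,0,0.65],[0,0,-0.1,0,0,0,0.65],[0,0,-0.1,0,0,0,0.65],[0,0,-0.1,0,0,0,0.65]]}}

```text
time: 11.17
position: [0.6516, 0.2139, 0.0751]
tool_rot: [0.631, 0.776, 0.001, -0.001]
ft_force: [0.2, 0.1, 0.6]
grip_width: 0.052
```

Call:
{"api": "apply_moves", "payload": {"series": [[0,0,-1,0,0,0,0.65],[0,0,-3,0,0,0,0.65],[0,0,-5.5,0,0,0,0.65],[0,0,-5.5,0,0,0,0.65]]}}

```text
time: 11.5
position: [0.6552, 0.2146, 0.1362]
tool_rot: [0.631, 0.776, 0.005, 0.003]
ft_force: [0.8, 0.2, 1.2]
grip_width: 0.0566
```

Call:
{"api": "apply_moves", "payload": {"series": [[-1.5,-4,0,0,0,0,0.8],[-3,-8,0,0,0,0,0.8],[-4.5,-12,0,0,0,0,0.8],[-5.8,-15,0,0,0,0,0.8],[-6.1,-16.1,0,0,0,0,0.8]]}}

```text
time: 11.92
position: [0.5, 0.1196, 0.1299]
tool_rot: [0.632, 0.775, -0.002, -0.003]
ft_force: [-0.1, 0.5, -0.3]
grip_width: 0.0692
```

Call:
{"api": "apply_moves", "payload": {"series": [[0,0,0,0,0,0,0.8],[0,0,0,0,0,0,0.8],[0,0,0,0,0,0,0.8],[0,0,0,0,0,0,0.8],[0,0,0,0,0,0,0.8]]}}

```text
time: 12.33
position: [0.508, 0.122, 0.1302]
tool_rot: [0.631, 0.776, 0.002, 0.0]
ft_force: [-0.6, -0.0, 0.6]
grip_width: 0.0696
```

```bash
python3 -c "
from h import *
delta((*CAP['green'],.0755))
s=robot.camera('side')[100:280,160:400,::-1]
cv2.imwrite('pics/s4.png',cv2.resize(s,None,fx=3,fy=3,interpolation=cv2.INTER_CUBIC))"
```

```text
shift cm [ 0.07 -0.09  5.47] rot [ 0.2 -0.1  0.2] [0.508  0.122  0.1302] 12.3333
```

View pics/s4.png

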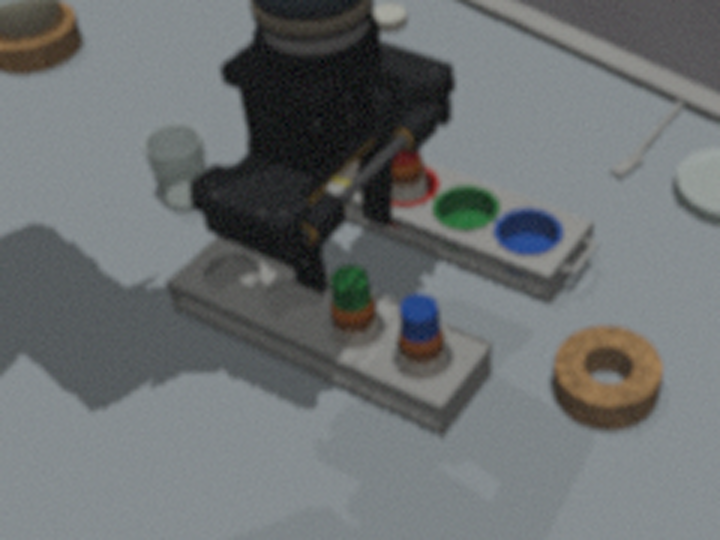

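The red bottle stands in its well at about (408,180), and the gripper is over green at (352,290). Now green.

Call:
{"api": "apply_moves", "payload": {"series": [[0,-0.1,2.5,0,0,0,0.8],[0,-0.1,5.4,0,0,0,0.8],[0,-0.1,5.4,0,0,0,0.8],[0,-0.1,5.4,0,0,0,0.2],[0,-0.1,5.4,0,0,0,0.2]]}}

```text
time: 12.8
position: [0.5061, 0.1216, 0.0767]
tool_rot: [0.631, 0.776, 0.001, -0.0]
ft_force: [-0.5, -0.1, 0.5]
grip_width: 0.0628
```

Call:
{"api": "apply_moves", "payload": {"series": [[0,0,0,0,0,0,0.2],[0,0,0,0,0,0,0.2],[0,0,0,0,0,0,0.2],[0,0,0,0,0,0,0.2],[0,0,0,0,0,0,0.2]]}}

```text
time: 13.22
position: [0.5059, 0.1214, 0.0768]
tool_rot: [0.631, 0.776, 0.002, 0.0]
ft_force: [0.5, -0.8, -0.1]
grip_width: 0.0308
```

Call:
{"api": "apply_moves", "payload": {"series": [[0,0,0,0,0,0,0.2],[0,0,0,0,0,0,0.2],[0,0,0,0,0,0,0.2],[0,0,0,0,0,0,0.2]]}}

```text
time: 13.55
position: [0.506, 0.1214, 0.0766]
tool_rot: [0.631, 0.776, 0.002, 0.0]
ft_force: [0.1, -0.1, 4.4]
grip_width: 0.0274
```

Call:
{"api": "apply_moves", "payload": {"series": [[0,0,-1.5,0,0,0,0.2],[0,0,-3.5,0,0,0,0.2],[0,0,-5.4,0,0,0,0.2],[0,0,-5.4,0,0,0,0.2],[0,0,-5.4,0,0,0,0.2]]}}

```text
time: 13.97
position: [0.5057, 0.1213, 0.1305]
tool_rot: [0.631, 0.776, 0.002, 0.0]
ft_force: [-0.7, -0.6, -0.7]
grip_width: 0.0277
```

```bash
python3 -c "
from h import *
delta((*WELL['green'],.13))"
```

```text
shift cm [ 0.15 16.13  0.09] rot [ 0.1 -0.1  0.1] [0.5057 0.1213 0.1305] 13.9667
```

Call:
{"api": "apply_moves", "payload": {"series": [[0,4,0,0,0,0,0.2],[0.1,8,0,0,0,0,0.2],[0.1,12,0,0,0,0,0.2],[0.1,15,0,0,0,0,0.2],[0.1,16.1,0,0,0,0,0.2]]}}

```text
time: 14.38
position: [0.6672, 0.1555, 0.1285]
tool_rot: [0.631, 0.775, 0.002, 0.001]
ft_force: [0.2, -0.5, -0.3]
grip_width: 0.0275
```

Call:
{"api": "apply_moves", "payload": {"series": [[0,0,0,0,0,0,0.2],[0,0,0,0,0,0,0.2],[0,0,0,0,0,0,0.2],[0,0,0,0,0,0,0.2],[0,0,0,0,0,0,0.2]]}}

```text
time: 14.8
position: [0.6614, 0.1547, 0.1301]
tool_rot: [0.631, 0.775, 0.0, -0.001]
ft_force: [0.2, 0.1, -0.9]
grip_width: 0.0277
```

```bash
python3 -c "
from h import *
delta((*WELL['green'],.0755))"
```

```text
shift cm [0.02 0.21 5.46] rot [-0.  -0.1  0.1] [0.6614 0.1547 0.1301] 14.8
```

Call:
{"api": "apply_moves", "payload": {"series": [[0,0.1,1.5,0,0,0,0.2],[0,0.1,3,0,0,0,0.2],[0,0.1,4.2,0,0,0,0.2],[0,0.1,4.7,0,0,0,0.2],[0,0.1,4.7,0,0,0,0.2]]}}

```text
time: 15.22
position: [0.6624, 0.1551, 0.0818]
tool_rot: [0.631, 0.776, -0.0, -0.002]
ft_force: [0.3, -0.3, -1.6]
grip_width: 0.0276
```

Call:
{"api": "apply_moves", "payload": {"series": [[0,0,0.15,0,0,0,0.2],[0,0,0.3,0,0,0,0.2],[0,0,0.45,0,0,0,0.2],[0,0,0.5,0,0,0,0.2],[0,0,0.5,0,0,0,0.2]]}}

```text
time: 15.63
position: [0.6641, 0.1553, 0.0787]
tool_rot: [0.631, 0.776, 0.001, -0.0]
ft_force: [0.2, 0.1, -0.9]
grip_width: 0.0277
```

Call:
{"api": "apply_moves", "payload": {"series": [[0,0,0.1,0,0,0,0.2],[0,0,0.2,0,0,0,0.2],[0,0,0.2,0,0,0,0.2],[0,0,0.2,0,0,0,0.2]]}}

```text
time: 15.97
position: [0.6642, 0.1553, 0.0767]
tool_rot: [0.631, 0.776, 0.001, -0.0]
ft_force: [1.2, -0.2, -0.3]
grip_width: 0.0278
```

Expected contact at 0.0766 (the pick height), so one more step.

Call:
{"api": "apply_moves", "payload": {"series": [[0,0,0.1,0,0,0,0.2],[0,0,0.15,0,0,0,0.2],[0,0,0.15,0,0,0,0.2]]}}

```text
time: 16.22
position: [0.6648, 0.1553, 0.0764]
tool_rot: [0.631, 0.776, 0.002, 0.0]
ft_force: [-0.5, -0.2, 5.8]
grip_width: 0.0275
```

Call:
{"api": "apply_moves", "payload": {"series": [[0,0,-0.1,0,0,0,0.65],[0,0,-0.1,0,0,0,0.65],[0,0,-0.1,0,0,0,0.65],[0,0,-0.1,0,0,0,0.65],[0,0,-0.1,0,0,0,0.65]]}}

```text
time: 16.63
position: [0.6637, 0.1552, 0.0755]
tool_rot: [0.631, 0.776, 0.001, -0.001]
ft_force: [-0.1, 0.8, 0.0]
grip_width: 0.0521
```

Call:
{"api": "apply_moves", "payload": {"series": [[0,0,-1,0,0,0,0.65],[0,0,-3,0,0,0,0.65],[0,0,-5.5,0,0,0,0.65],[0,0,-5.5,0,0,0,0.65]]}}

```text
time: 16.97
position: [0.6673, 0.1555, 0.1365]
tool_rot: [0.631, 0.776, 0.005, 0.003]
ft_force: [2.3, -0.0, 0.4]
grip_width: 0.0566
```

Call:
{"api": "apply_moves", "payload": {"series": [[-1.5,-4,0,0,0,0,0.8],[-3,-8,0,0,0,0,0.8],[-4.5,-12,0,0,0,0,0.8],[-5.8,-15,0,0,0,0,0.8],[-6.1,-16.2,0,0,0,0,0.8]]}}

```text
time: 17.38
position: [0.5118, 0.061, 0.1303]
tool_rot: [0.632, 0.775, -0.001, -0.003]
ft_force: [-0.2, 0.3, -0.0]
grip_width: 0.0693
```

Call:
{"api": "apply_moves", "payload": {"series": [[0,0,0,0,0,0,0.8],[0,0,0,0,0,0,0.8],[0,0,0,0,0,0,0.8],[0,0,0,0,0,0,0.8],[0,0,0,0,0,0,0.8]]}}

```text
time: 17.8
position: [0.5192, 0.063, 0.1306]
tool_rot: [0.631, 0.776, 0.002, 0.0]
ft_force: [0.2, 0.5, 0.5]
grip_width: 0.0696
```

```bash
python3 -c "
from h import *
delta((*CAP['blue'],.0755))"
```

```text
shift cm [ 0.05 -0.03  5.51] rot [ 0.2 -0.1  0.2] [0.5192 0.063  0.1306] 17.8
```

Call:
{"api": "apply_moves", "payload": {"series": [[0.1,0,2.5,0,0,0,0.8],[0.1,0,5.5,0,0,0,0.8],[0.1,0,5.5,0,0,0,0.8],[0.1,0,5.5,0,0,0,0.2],[0.1,0,5.5,0,0,0,0.2]]}}

```text
time: 18.22
position: [0.5182, 0.0639, 0.0761]
tool_rot: [0.631, 0.776, 0.001, -0.0]
ft_force: [0.0, -0.5, -0.4]
grip_width: 0.063
```

Call:
{"api": "apply_moves", "payload": {"series": [[0,0,0,0,0,0,0.2],[0,0,0,0,0,0,0.2],[0,0,0,0,0,0,0.2],[0,0,0,0,0,0,0.2],[0,0,0,0,0,0,0.2]]}}

```text
time: 18.63
position: [0.5178, 0.0636, 0.0762]
tool_rot: [0.631, 0.776, 0.001, 0.0]
ft_force: [0.3, 0.2, -0.6]
grip_width: 0.0309
```

Call:
{"api": "apply_moves", "payload": {"series": [[0,0,0,0,0,0,0.2],[0,0,0,0,0,0,0.2],[0,0,0,0,0,0,0.2],[0,0,0,0,0,0,0.2]]}}

```text
time: 18.97
position: [0.5182, 0.0636, 0.0761]
tool_rot: [0.631, 0.776, 0.002, 0.0]
ft_force: [0.5, 0.6, 5.4]
grip_width: 0.0276
```

Call:
{"api": "apply_moves", "payload": {"series": [[0,0,-1.5,0,0,0,0.2],[0,0,-3.5,0,0,0,0.2],[0,0,-5.4,0,0,0,0.2],[0,0,-5.4,0,0,0,0.2],[0,0,-5.4,0,0,0,0.2]]}}

```text
time: 19.38
position: [0.5175, 0.0635, 0.1299]
tool_rot: [0.631, 0.776, 0.001, -0.0]
ft_force: [0.1, 0.2, -0.6]
grip_width: 0.0273
```

```bash
python3 -c "
from h import *
delta((*WELL['blue'],.13))"
```

```text
shift cm [ 0.09 16.14  0.02] rot [ 0.1 -0.1  0.1] [0.5175 0.0635 0.1299] 19.3833
```

Call:
{"api": "apply_moves", "payload": {"series": [[0,4,0,0,0,0,0.2],[0.1,8,0,0,0,0,0.2],[0.1,12,0,0,0,0,0.2],[0.1,15,0,0,0,0,0.2],[0.1,16.1,0,0,0,0,0.2]]}}

```text
time: 19.8
position: [0.679, 0.0978, 0.1279]
tool_rot: [0.631, 0.776, 0.002, 0.001]
ft_force: [0.4, -1.0, -0.6]
grip_width: 0.0274
```

Call:
{"api": "apply_moves", "payload": {"series": [[0,0,0,0,0,0,0.2],[0,0,0,0,0,0,0.2],[0,0,0,0,0,0,0.2],[0,0,0,0,0,0,0.2],[0,0,0,0,0,0,0.2]]}}

```text
time: 20.22
position: [0.6734, 0.097, 0.1295]
tool_rot: [0.631, 0.775, 0.001, -0.001]
ft_force: [-0.8, 0.9, -0.2]
grip_width: 0.0271
```

```bash
python3 -c "
from h import *
delta((*WELL['blue'],.0755))"
```

```text
shift cm [-0.04  0.19  5.4 ] rot [-0.  -0.1  0.1] [0.6734 0.097  0.1295] 20.2167
```

Call:
{"api": "apply_moves", "payload": {"series": [[0,0.1,1.5,0,0,0,0.2],[0,0.1,3,0,0,0,0.2],[0,0.1,4.2,0,0,0,0.2],[0,0.1,4.7,0,0,0,0.2],[0,0.1,4.7,0,0,0,0.2]]}}

```text
time: 20.63
position: [0.6744, 0.0974, 0.0812]
tool_rot: [0.631, 0.775, -0.0, -0.002]
ft_force: [-0.9, 0.6, -1.0]
grip_width: 0.0277
```

Call:
{"api": "apply_moves", "payload": {"series": [[0,0,0.15,0,0,0,0.2],[0,0,0.3,0,0,0,0.2],[0,0,0.45,0,0,0,0.2],[0,0,0.5,0,0,0,0.2],[0,0,0.5,0,0,0,0.2]]}}

```text
time: 21.05
position: [0.6761, 0.0975, 0.0781]
tool_rot: [0.631, 0.776, 0.001, -0.0]
ft_force: [-0.1, 0.0, -0.8]
grip_width: 0.0275
```

Call:
{"api": "apply_moves", "payload": {"series": [[0,0,0.1,0,0,0,0.2],[0,0,0.2,0,0,0,0.2],[0,0,0.25,0,0,0,0.2],[0,0,0.25,0,0,0,0.2]]}}

```text
time: 21.38
position: [0.6763, 0.0975, 0.0761]
tool_rot: [0.631, 0.776, 0.001, -0.0]
ft_force: [-1.2, -0.1, 4.0]
grip_width: 0.0273
```

Contact. I'll release, rise and back well away for a clear view.

Call:
{"api": "apply_moves", "payload": {"series": [[0,0,0,0,0,0,0.65],[0,0,0,0,0,0,0.65],[0,0,0,0,0,0,0.65],[0,0,0,0,0,0,0.65],[0,0,0,0,0,0,0.65]]}}

```text
time: 21.8
position: [0.6757, 0.0975, 0.0749]
tool_rot: [0.631, 0.776, 0.001, -0.001]
ft_force: [-0.5, 0.2, -0.5]
grip_width: 0.052
```

Call:
{"api": "apply_moves", "payload": {"series": [[0,0,-1,0,0,0,0.65],[0,0,-3,0,0,0,0.65],[0,0,-6,0,0,0,0.65],[0,0,-10,0,0,0,0.65],[0,0,-14,0,0,0,0.65]]}}

```text
time: 22.22
position: [0.6749, 0.0972, 0.2161]
tool_rot: [0.631, 0.776, 0.0, -0.001]
ft_force: [-0.2, 0.5, -0.8]
grip_width: 0.0568
```

Call:
{"api": "apply_moves", "payload": {"series": [[-20,0,0,0,0,0,0.65],[-20,0,0,0,0,0,0.65],[-20,0,0,0,0,0,0.65],[-20,0,0,0,0,0,0.65],[-20,0,0,0,0,0,0.65]]}}

```text
time: 22.63
position: [0.7167, -0.1019, 0.2158]
tool_rot: [0.632, 0.775, 0.001, 0.0]
ft_force: [0.1, 0.1, -0.6]
grip_width: 0.0567
```

Call:
{"api": "apply_moves", "payload": {"series": [[-8,-12,0,0,0,0,0.65],[-8,-12,0,0,0,0,0.65],[-8,-12,0,0,0,0,0.65],[-8,-12,0,0,0,0,0.65],[-8,-12,0,0,0,0,0.65]]}}

```text
time: 23.05
position: [0.6118, -0.2049, 0.215]
tool_rot: [0.633, 0.774, 0.0, -0.001]
ft_force: [-0.1, 0.8, 0.5]
grip_width: 0.0562
```

Call:
{"api": "apply_moves", "payload": {"series": [[0,0,0,0,0,0,0.65],[0,0,0,0,0,0,0.65],[0,0,0,0,0,0,0.65],[0,0,0,0,0,0,0.65],[0,0,0,0,0,0,0.65]]}}

```text
time: 23.47
position: [0.6158, -0.2002, 0.2145]
tool_rot: [0.631, 0.776, 0.001, -0.0]
ft_force: [-0.3, -0.1, -0.4]
grip_width: 0.0566
```

```bash
python3 -c "
from h import *
T=robot.camera('top');S=robot.camera('side')
t=cv2.resize(T[130:250,200:390,::-1],None,fx=3.5,fy=3.5,interpolation=cv2.INTER_CUBIC);cv2.imwrite('pics/ft.png',t)
cv2.imwrite('pics/fs.png',cv2.resize(S[110:250,190:400,::-1],None,fx=3.5,fy=3.5,interpolation=cv2.INTER_CUBIC))
for c in CAP:
  for z in (.086,):
    b=blobs(T,c,(225,130,340,250),110);print(c,[(int(a),m, ((ray('top',m,.086)-WELL[c])*1000).round(1)) for a,m,_ in b])
    u=P('top')@[*WELL[c],.086,1];print('expected cap px',u[:2]/u[2])
o=robot.get_obs();print(o['position'],o['time'],abs(o['joint_velocities']).max())
"
```

```text
yellow [(243, array([245.3, 172.7]), array([-5.1, -7.8]))]
expected cap px [242.4172 170.8354]
red [(250, array([266.6, 168.3]), array([-5. , -6.4]))]
expected cap px [264.2351 166.4605]
green [(180, array([287.8, 164. ]), array([-5.8, -4.6]))]
expected cap px [286.085  161.8656]
blue [(234, array([308.8, 159.7]), array([-6.3, -2.7]))]
expected cap px [307.815  157.3832]
[ 0.6156 -0.2005  0.2144] 23.5667 0.006294321745908788
```

View pics/ft.png

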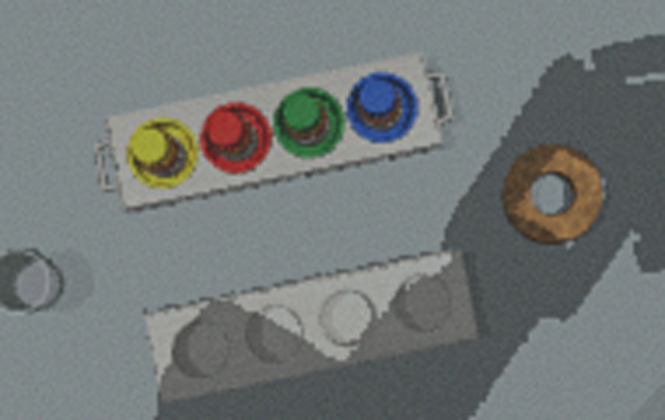

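View pics/fs.png

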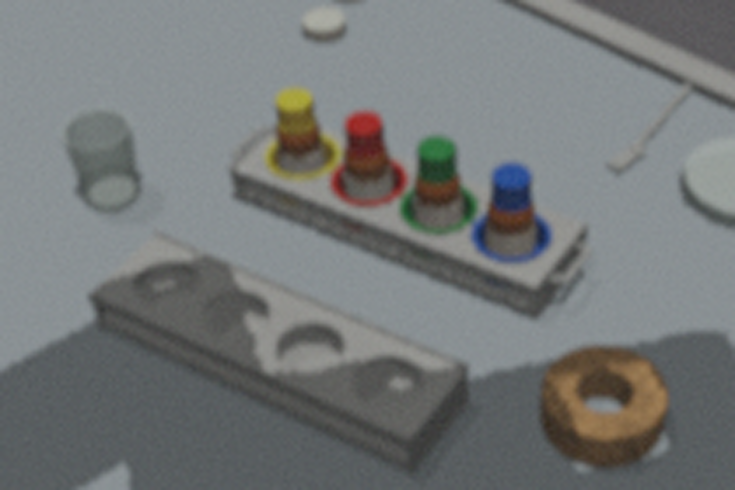

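The four caps are at about (151,142), (229,129), (302,112) and (380,97) in the top crop. That is within 1 px (about 2 mm) of where a cap centred over its well should appear. All four bottles stand upright in the wells of their own colour. The beaker (207,210) and cork ring (357,185) are where they were, and the arm is clear and at rest.

```bash
python3 -c "
from rig import robot
print(robot.hand_in())"
```

```text
the job is handed in; nothing more can be done
None
```

I moved all four bottles (yellow, red, green, blue, same order) into the wells that match their caps and handed the job in at about 23.6 s of the 93 s allowed. I lowered each one until the wrist force showed it on the well floor (4 to 7 N), at about the height it was picked from, and only then let go.

**Last checks:**
- **Bottles:** the final top and side pictures show all four upright. Read by eye from the top crop, each cap is within about 1 px (roughly 2 mm) of its well's centre.
- **Beaker and cork ring:** neither had visibly moved.
- **Arm:** it was clear of everything and at rest.
- **Check that disagreed:** the automatic colour measurement of the final picture put the caps 7 to 9 mm off centre. It merged each cap with the same-coloured well flange, so I used the by-eye positions instead.

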